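# Release the vials with the dispenser lever and ease its lid shut

## Task

Press the lever of the vial dispenser all the way down with your fingertips so that its lid lifts fully and both amber vials roll out from behind it into the open trough at the front. Then let the lever come back up slowly under your fingers, so that the lid settles shut without slamming, and take your hand clear. Work by the lever alone: do not touch the lid or pick up or handle the vials, and leave the pill cup, tweezers and counting tray where they are.

Things in the scene. Friction and masses are not known exactly. Their poses are not given: they have to be found in the camera images.
- dispenser: Gravity vial dispenser screwed to the counter: white sheet-metal channel 257 long x 98 wide x 110 high. Origin on the counter, under the middle of the channel; its own -x points to the front, z up. A steel floor 90 wide slopes 11 degrees down to the front. Rear half (x from -0.05 to 0.105) is the magazine under a clear cover and the lid; front part (x from -0.150 to -0.052) is the open trough, with side walls 62 high and a front lip 44 high at x = -0.152.
- lever_pad (a point): Centre of the upper face of the grey rubber finger pad (40 long x 32 wide x 7 thick) at the front end of the lever; it moves with the lever. The lever runs along the outside of the dispenser's right wall (dispenser -y side, as seen looking along dispenser +x). At rest the pad is at dispenser (-0.181, -0.073, 0.102), sloping up to the front by 0.22 rad; pressed fully it is at (-0.181, -0.073, 0.037), sloping down by 0.28 rad, so a straight vertical press stays on it.
- lever_pivot (a point): Pivot axis of the lever (parallel to dispenser y), at dispenser (-0.052, -0.059, 0.070); 132 mm behind the pad centre.
- lever_shaft (a joint): Lever angle (rad): 0 at rest (up), 0.50 pressed down to its stop. A return spring and the lid's weight push it up: about 2 N at the pad at rest, rising to about 4 N fully down. It does not stay down by itself; let go, it springs up and the lid slams.
- lid_hinge (a joint): Lid angle (rad): 0 shut, about 0.92 fully open. The lid is geared to the lever by a link rod: lid angle is about 1.84 times the lever angle. Closing gently means under about 1 rad/s as it reaches its seat: the pad rising slower than about 50 mm/s.
- lever: The steel lever with its rubber pad (for contact); origin at the pivot, arm 16 high x 6 thick.
- lid: Steel L-shaped hood, 88 wide: top plate 80 long (a steel frame round a clear window) from its hinge at dispenser (0.030, 0, 0.105) to the front, and a front skirt 72 high that closes the channel at x = -0.0505. The vials pass once it is about half open. Origin on the hinge. Open, it stands up to 175 above the counter but stays behind dispenser x = -0.085.
- lid_edge (a point): Middle of the lower edge of the lid's front skirt, 104 from the hinge.
- vial_front: Amber capped vial, 37 diameter x 80 long, about 45 g, lying across the channel against the lid's skirt. Origin at its centre; its own y axis is its long axis (cap at +y). It rolls.
- vial_rear: A like vial lying just behind the first.
- pill_cup: Small white open pill cup, 42 diameter x 34 high, standing loose on the counter. Leave alone. Origin at its underside.
- tweezers: Stainless tweezers, 130 long x 14 wide x 6 high, lying loose on the counter. Leave alone. Origin under its middle.
- counting_tray: Teal counting tray, 150 x 200 x 20 high, resting loose on a turning base locked in the twist socket, its underside 26 above the counter. Leave alone. Origin at its underside.

How it is judged:
By the outcome, as a careful person would: the job done as asked, in the order asked, and still so for the second after the job is handed in, with the robot touching nothing.
It also fails if it takes over 38 s, if anything falls off the work surface, if the arm or the gripper's body presses on something with over 40 N, if the wrist force passes 120 N, or if a joint passes its speed limit or range.

## Robot

A 6-joint arm with a two-finger parallel gripper is mounted at the origin on the work surface. World frame = base frame: x ahead of the robot, y to its left, z up, the work surface at z = 0. Lengths are in mm, angles in degrees, forces in N, time in s.
With the tool pointing down it reaches from about 400 to 925 mm from the base axis. Payload 12.5 kg.
Tool frame: the origin (TCP) lies midway between the tips of the shut fingers; the grasp point (between the pads) lies 19 mm behind it; y points along the fingers, z is the direction in which the jaws open and shut, and the axes are right-handed (so a half turn about y gives the same grasp; the last joint's range is limited). The gripper opens to 95 mm and grips with 3 to 60 N. Pads are 20 mm wide; open, the fingers measure 119 mm over their backs; the gripper's body (75 mm by 180 mm) begins 59 mm behind the grasp point.
Start: joints at [-75.206, 28.126, 89.318, -0, 62.55, -6.05], TCP at [222.416, -584.104, 214.661] pointing down, gripper open.
Joint ranges: [-177.58, 177.58], [-47.91, 125.51], [2.72, 160], [-65.01, 245.01], [3.68, 167.84], [-153.87, 153.87]. Speed limits (degrees/s): [127.2, 127.2, 159.86, 180, 180, 180].

## Interface

Orientations are given as [roll, pitch, yaw] about the fixed x, y, z axes, in that order (R = Rz(yaw) Ry(pitch) Rx(roll)).
In Python, from workcell import monitor, camera, order, masks_of, tip_of gives the robot as it stands. The module is installed in compiled form; this text tells all that it offers.
- The arm moves only by the tool jog_arm, never from a script. Its argument "commands" is one flat list of numbers, 7 for each row, row after row: the closure, from 0 (fully open) to 1 (shut), then the shift along the tool's x, y, z in mm, then the turn, a rotation vector about the tool's x, y, z in degrees. A call has exactly 10 rows; each row is the pose to reach, as a shift and turn from the pose commanded when the call began, along the tool's axes at that moment; what a row does not reach only later rows make up. A row lasts 1/12 s, in which the tool goes at most 41.7 mm and 7.16 degrees, less where a joint would pass 70% of its speed; a pose out of reach is approached as far as the arm can. A call with a gripper value outside its range is refused whole. The fingers move at their own pace and stop on an object; "squeeze" is the grip in N (left out, the last holds). Time passes only in rows, so rows that repeat a pose let the fingers close, or fill a call up. It gives the time, the measured TCP pose, the force and the opening at its end, in the units of the state.
- monitor.get_state(): the state, without advancing time (a new reading comes with each control period).
- camera(name): name is "scene" or "top" or "wrist"; returns a dict with "image" (400x640x3 uint8, blue, green, red), "camera_matrix" (3x3 intrinsics, pixels), "R" (3x3) and "t" (3): a world point X has camera coordinates R X + t. Camera axes: x right, y down, z forward; pixel columns grow to the right and rows downward; lengths in mm; the calibration is good to about 2 mm. A picture is of the moment at which its call begins. There is no depth.
- order.close_job(): hands the job in, once; it reports no verdict.
Trained networks look in the newest picture that a camera, given by its name, has taken for a name from the list of things; names that differ only in an ending like _2 or _b are one class to them, and where a whole thing is asked for, a point or a joint stands for the part that bears it (a point fixed in the world has none). Each returns a list of dicts, best first, with "score" (0 to 1); they miss things now and then, are a little off and sometimes report something else, mostly with a low value. They report only what shows in the picture. A call takes as long as a camera call.
- masks_of(camera, thing): "region" (400x640 bool, what is visible of it) and "pixel" ([column, row] in pixels, amid what is visible of it).
- tip_of(camera, thing): "pixel" ([column, row] in pixels: a listed point, or the origin of a listed thing).
The state is a dict: "time_s": time; "joint_pos": joint angles; "dq": joint speeds; "effort": joint torques, N m; "position": TCP position; "tcp_rot": TCP orientation; "contact_force": force on the tool from outside, world axes, zero at the start; "ft_torque": the same for the moment, N m; "opening": finger opening in mm.
Only numpy, scipy, OpenCV 4.12 (cv2) and the standard library are available. Lean on these libraries where they do the work, as an engineer would, in place of code of your own. Each camera call takes 0.05 s, during which the arm holds its last target.

## Working session

There is one attempt and no reset: what is moved stays moved. The work goes in short steps, Python scripts to look and compute and a tool call to move; the robot and the scene stay as the last step left them, time stands still between calls to the robot, and variables do not carry over. Pictures are saved under pics/ and viewed, and the job is handed in when it is done.

Besides the shell and the picture viewer there is one more tool, called as name(argument=value, ...) on one line, values as JSON. jog_arm: Moves the arm, as the interface text tells. Its arguments: {"type":"object","properties":{"commands":{"type":"array","items":{"type":"number"}},"squeeze":{"type":"number"}},"required":["commands"]}

```bash
mkdir -p pics; cat > h.py <<'E'
import numpy as np, cv2
from workcell import monitor, camera, order, masks_of, tip_of
E
python3 - <<'E'
from h import *
import pickle
print(monitor.get_state())
D={}
for n in ("scene","top"):
    c=camera(n); cv2.imwrite(f"pics/{n}0.png",c["image"]); D[n]=c
    print(n,c["camera_matrix"],c["R"],c["t"])
    for th in ("lever_pad","lever_pivot","dispenser","lid_edge","lid","vial_front","vial_rear","pill_cup","tweezers","counting_tray"):
        print(th,[(np.round(r["pixel"],1),round(r["score"],2)) for r in tip_of(n,th)[:3]])
pickle.dump(D,open("d.pkl","wb"))
E
```

```text
{'time_s': 0.0, 'joint_pos': array([-7.52069191e+01,  2.81647611e+01,  8.93504343e+01, -6.06543947e-04,
        6.25508364e+01, -6.04900443e+00]), 'dq': array([-0.04964027,  0.05326668, -0.10083305, -0.02658514,  0.05684713,
       -0.04865755]), 'effort': array([ 6.36612094e-05, -6.12653089e+01, -2.58186418e+01,  6.93809101e-02,
        4.82913991e-02, -1.11916006e-04]), 'position': array([ 222.33916507, -583.84325645,  214.05324687]), 'tcp_rot': array([-9.00657208e+01,  6.42342464e-03, -1.59157638e+02]), 'contact_force': array([-0.11930255, -0.11312632,  0.89122975]), 'ft_torque': array([-0.00846844, -0.01089471,  0.01874546]), 'opening': 95.19160186335729}
scene [[490.56422411   0.         314.54817221]
 [  0.         490.56422411 195.15760187]
 [  0.           0.           1.        ]] [[-0.6278923   0.77795007 -0.02334397]
 [ 0.45761933  0.34475628 -0.81958993]
 [-0.62955207 -0.52529686 -0.5724748 ]] [ 260.45652326 -215.40904343 1576.33995658]
lever_pad [(array([255.7, 163. ]), 0.63)]
lever_pivot []
dispenser [(array([246.6, 246.6]), 0.69)]
lid_edge [(array([252.2, 221. ]), 0.94
[... 175 characters left out ...]
1, 258.7]), 0.68)]
top [[483.50380084   0.         320.01067588]
 [  0.         483.50380084 205.69330497]
 [  0.           0.           1.        ]] [[-0.02614998 -0.99940981  0.02227561]
 [-0.99352108  0.02351766 -0.11118803]
 [ 0.11059853 -0.02503885 -0.99354971]] [ 113.74310096  544.34816181 1126.04376311]
lever_pad [(array([400.9, 199.2]), 0.91)]
lever_pivot [(array([375.4, 149.5]), 0.6)]
dispenser [(array([344.7, 141.1]), 0.59)]
lid_edge [(array([351.7, 161.9]), 0.62)]
lid [(array([345.5, 117.3]), 0.87)]
vial_front []
vial_rear []
pill_cup [(array([247.5, 275.9]), 0.79)]
tweezers [(array([447.1, 276. ]), 0.6)]
counting_tray [(array([184.1, 232.9]), 0.95), (array([448.5, 276.4]), 0.28)]
```

View pics/scene0.png

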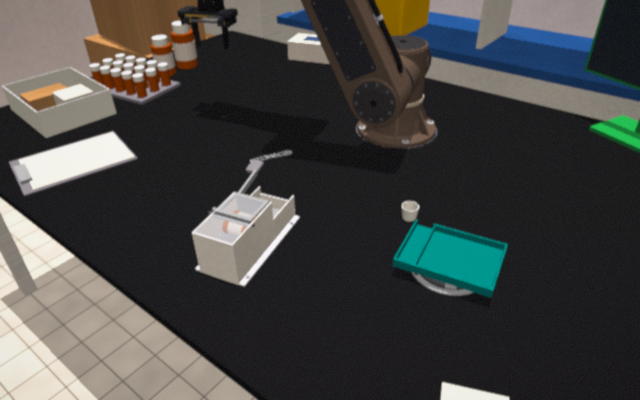

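View pics/top0.png

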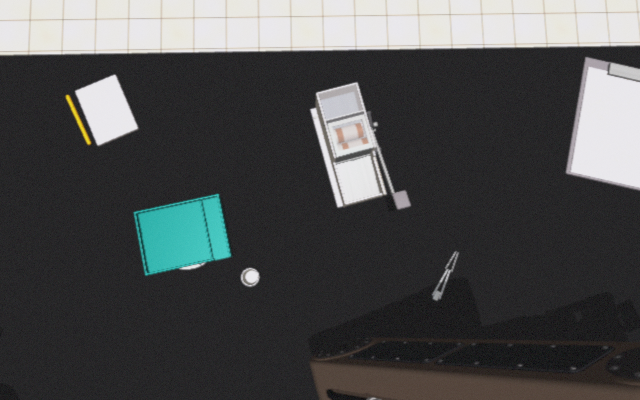

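```bash
python3 - <<'E'
import pickle,numpy as np
D=pickle.load(open("d.pkl","rb"))
def ray(n,px,z):
    c=D[n];K=c["camera_matrix"];R=c["R"];t=c["t"]
    C=-R.T@t; d=R.T@np.linalg.inv(K)@np.array([*px,1.]); return C+d*(z-C[2])/d[2]
T="top"
o=ray(T,(344.7,141.1),0);pad=ray(T,(400.9,199.2),102);piv=ray(T,(375.4,149.5),70);lid=ray(T,(345.5,117.3),105);edge=ray(T,(351.7,161.9),33)
print(o,pad,piv,lid,edge)
print(ray("scene",(255.7,163),102),ray("scene",(246.6,246.6),0),ray("scene",(233.9,218.1),105),ray("scene",(252.2,221),33))
E
```

```text
[710.56363761  33.71237488   0.        ] [549.28092218 -80.3264432  102.        ] [671.67975837 -31.91275199  70.        ] [739.94970909  38.62883014 105.        ] [650.8869082   21.13342282  33.        ]
[541.18819765 -83.20978851 102.        ] [701.96079193  32.85717476   0.        ] [732.95473406  41.64865858 105.        ] [654.84893334   8.35380652  33.        ]
```

```bash
cat > fit.py <<'E'
import pickle,numpy as np,cv2
from scipy.optimize import least_squares
D=pickle.load(open("d.pkl","rb"))
def proj(n,X):
    c=D[n]; p=(c["camera_matrix"]@(c["R"]@np.atleast_2d(X).T+c["t"][:,None])); return (p[:2]/p[2]).T
def W(p,X):
    x,y,a=p; X=np.atleast_2d(X); a=np.radians(a); return np.c_[x+np.cos(a)*X[:,0]-np.sin(a)*X[:,1], y+np.sin(a)*X[:,0]+np.cos(a)*X[:,1], X[:,2]]
P=dict(o=(0,0,0),pad=(-181,-73,102),piv=(-52,-59,70),lid=(30,0,105),edge=(-50.5,0,33))
obs=[("top","pad",(400.9,199.2)),("top","piv",(375.4,149.5)),("top","o",(344.7,141.1)),("top","lid",(345.5,117.3)),("top","edge",(351.7,161.9)),
("scene","pad",(255.7,163)),("scene","o",(246.6,246.6)),("scene","lid",(233.9,218.1)),("scene","edge",(252.2,221))]
f=lambda p:np.concatenate([(proj(n,W(p,P[k]))[0]-np.array(u)) for n,k,u in obs])
r=least_squares(f,[710,34,15],loss="soft_l1",f_scale=2)
E
python3 - <<'E'
from fit import *
p=r.x;print(p)
for (n,k,u),e in zip(obs,f(p).reshape(-1,2)):print(n,k,e.round(1))
print("pad",W(p,P["pad"]))
for n,(x0,y0,x1,y1) in dict(top=(300,70,460,230),scene=(180,140,340,300)).items():
    im=cv2.resize(D[n]["image"][y0:y1,x0:x1],None,fx=3.7,fy=3.7,interpolation=cv2.INTER_CUBIC)
    def ln(pts,col,cl=True):
        q=((proj(n,W(p,np.array(pts,float)))-[x0,y0]+.5)*3.7).astype(np.int32);cv2.polylines(im,[q],cl,col,1)
    ln([(-152,-49,44),(-152,49,44)],(0,255,0),0)
    ln([(-50,-49,110),(-50,49,110),(105,49,110),(105,-49,110)],(0,0,255))
    ca,sa=20*np.cos(.22),20*np.sin(.22)
    ln([(-181-ca,-89,102+sa),(-181-ca,-57,102+sa),(-181+ca,-57,102-sa),(-181+ca,-89,102-sa)],(255,255,0))
    cv2.imwrite(f"pics/{n}z.png",im)
E
```

```text
[705.98398505  33.42068716  13.73685777]
top pad [0.1 0.8]
top piv [1.9 0.9]
top o [0.2 1.8]
top lid [-0.8  2.1]
top edge [-0.2 -2.5]
scene pad [-1.   1.4]
scene o [-1.1  1. ]
scene lid [-1.1  0.3]
scene edge [3.4 2.6]
pad [[547.49601221 -80.47208023 102.        ]]
```

View pics/topz.png

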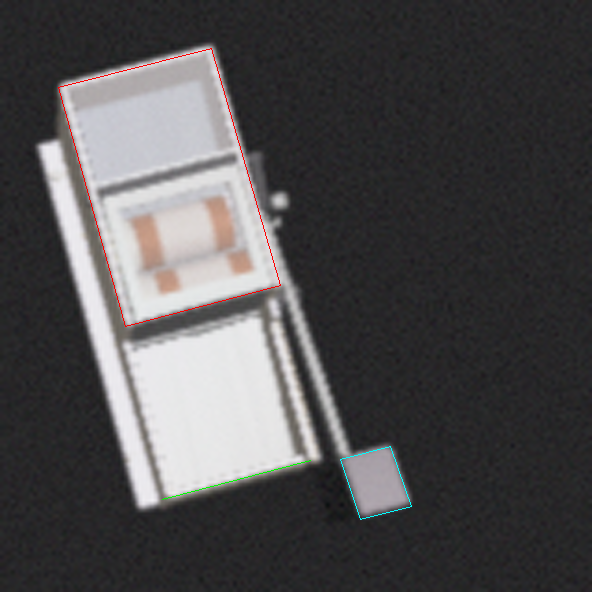

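View pics/scenez.png

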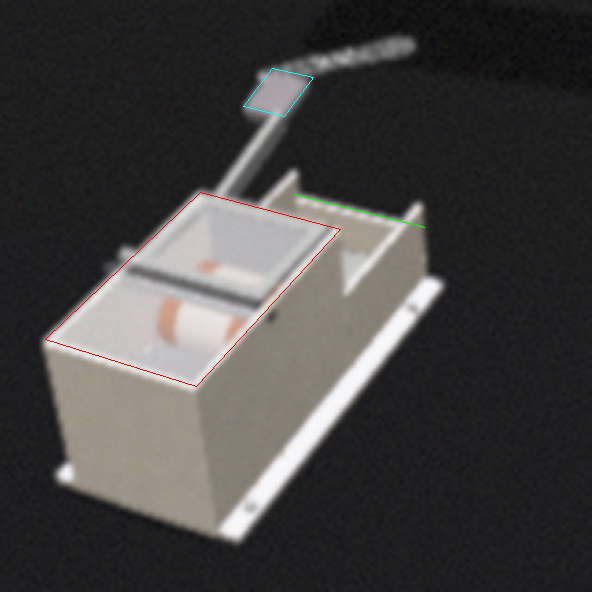

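jog_arm(commands=[1, -12, 1, -9, 0, 0.7, 0, 1, -36, 3, -27, 0, 1.4, 0, 1, -64, 6, -47, 0, 2.1, 0, 1, -97, 8, -71, 0, 2.8, 0, 1, -129, 11, -95, 0, 3.5, 0, 1, -161, 14, -118, 0, 4.2, 0, 1, -193, 17, -142, 0, 4.9, 0, 1, -226, 20, -166, 0, 5.6, 0, 1, -258, 22, -189, 0, 6.4, 0, 1, -290, 25, -213, 0, 7.1, 0], squeeze=10)

```text
time_s: 1.93
position: [418.5, -280.3, 189.9]
tcp_rot: [-90.0, 0.0, -166.3]
contact_force: [0.6, -1.2, -0.6]
opening: 34.2
```

jog_arm(commands=[1, -24, 6, -23, 0, 0, 0, 1, -49, 14, -46, 0, 0, 0, 1, -75, 24, -71, 0, 0, 0, 1, -99, 34, -94, 0, 0, 0, 1, -122, 42, -115, 0, 0, 0, 1, -143, 50, -135, 0, 0, 0, 1, -158, 55, -150, 0, 0, 0, 1, -167, 58, -158, 0, 0, 0, 1, -174, 60, -165, 0, 0, 0, 1, -174, 60, -165, 0, 0, 0])

```text
time_s: 2.77
position: [547.9, -79.4, 129.4]
tcp_rot: [-90.0, -0.0, -166.2]
contact_force: [-0.4, -0.1, 0.1]
opening: 0.4
```

```bash
python3 - <<'E'
from h import *
c=camera("scene"); cv2.imwrite("pics/s1.png",cv2.resize(c["image"][80:280,160:400],None,fx=3,fy=3))
c=camera("top"); cv2.imwrite("pics/t1.png",cv2.resize(c["image"][80:280,280:520],None,fx=3,fy=3))
print({k:v for k,v in monitor.get_state().items() if k in("time_s","position","contact_force","opening","tcp_rot")})
E
```

```text
{'time_s': 2.8667, 'position': array([547.25333922, -80.81062342, 129.80893637]), 'tcp_rot': array([-8.99851256e+01, -1.48863877e-03, -1.66259539e+02]), 'contact_force': array([-0.03209002, -0.56961788, -0.4710762 ]), 'opening': 0.5574623260607602}
```

View pics/s1.png

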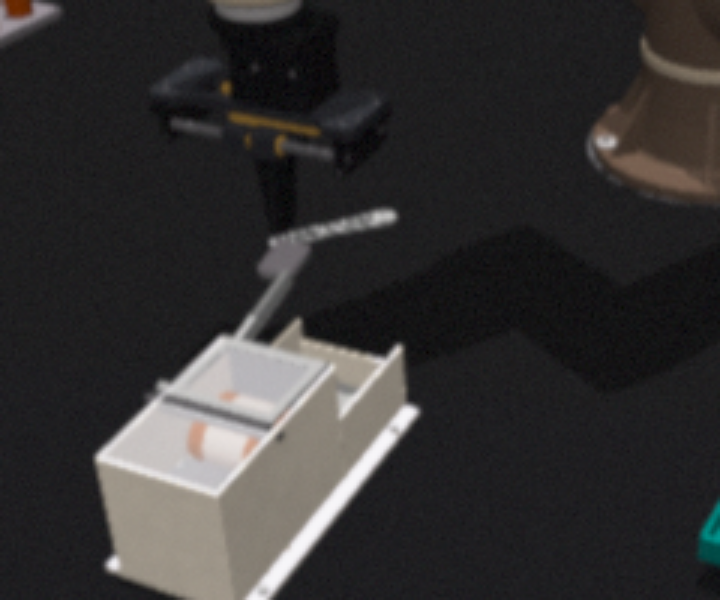

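View pics/t1.png

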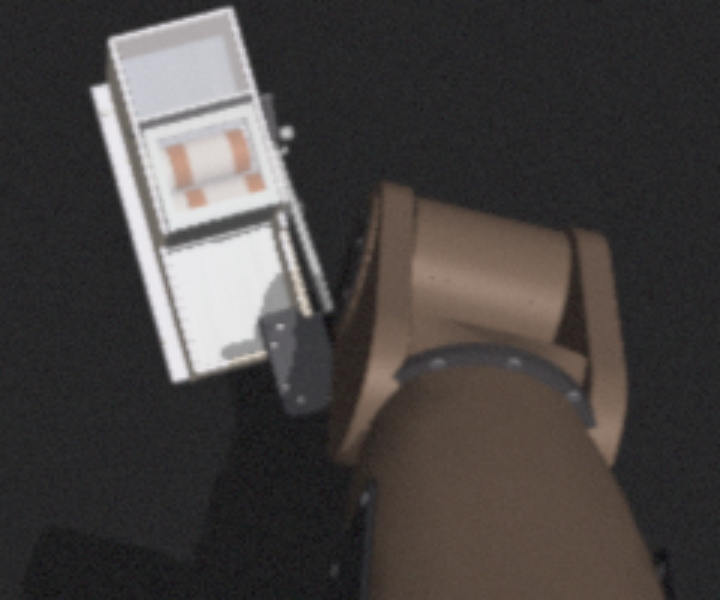

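jog_arm(commands=[1, 0, 6, 0, 0, 0, 0, 1, 0, 14, 0, 0, 0, 0, 1, 0, 21, 0, 0, 0, 0, 1, 0, 27, 0, 0, 0, 0, 1, 0, 33, 0, 0, 0, 0, 1, 0, 39, 0, 0, 0, 0, 1, 0, 45, 0, 0, 0, 0, 1, 0, 51, 0, 0, 0, 0, 1, 0, 56, 0, 0, 0, 0, 1, 0, 60, 0, 0, 0, 0])

```text
time_s: 3.7
position: [547.3, -80.3, 69.0]
tcp_rot: [-90.0, -0.0, -166.3]
contact_force: [-2.5, -0.7, 5.1]
opening: 0.7
```

```bash
python3 - <<'E'
from h import *
c=camera("scene"); cv2.imwrite("pics/s2.png",cv2.resize(c["image"][80:280,160:400],None,fx=3,fy=3))
print({k:v for k,v in monitor.get_state().items() if k in("time_s","position","contact_force","opening","tcp_rot")})
E
```

```text
{'time_s': 3.75, 'position': array([547.24074397, -80.23245773,  68.52774597]), 'tcp_rot': array([-9.00155511e+01, -4.08258905e-02, -1.66256601e+02]), 'contact_force': array([-1.94315975, -2.04507511,  2.84326163]), 'opening': 0.31379868788190857}
```

View pics/s2.png

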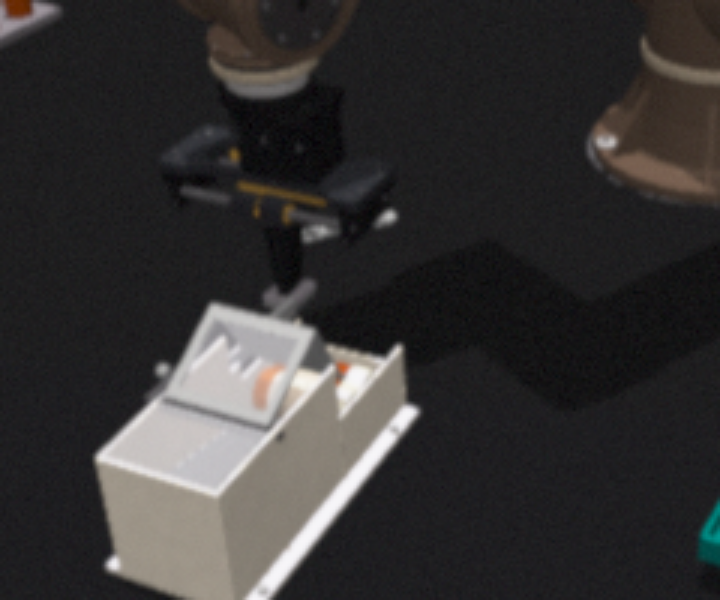

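jog_arm(commands=[1, 0, 4, 0, 0, 0, 0, 1, 0, 9, 0, 0, 0, 0, 1, 0, 14, 0, 0, 0, 0, 1, 0, 18, 0, 0, 0, 0, 1, 0, 22, 0, 0, 0, 0, 1, 0, 25, 0, 0, 0, 0, 1, 0, 27, 0, 0, 0, 0, 1, 0, 28, 0, 0, 0, 0, 1, 0, 29, 0, 0, 0, 0, 1, 0, 30, 0, 0, 0, 0])

```text
time_s: 4.58
position: [547.6, -80.3, 39.7]
tcp_rot: [-90.0, 0.0, -166.3]
contact_force: [1.7, -0.1, 4.4]
opening: 0.7
```

jog_arm(commands=[1, 0, 0.3, 0, 0, 0, 0, 1, 0, 0.6, 0, 0, 0, 0, 1, 0, 1, 0, 0, 0, 0, 1, 0, 1.3, 0, 0, 0, 0, 1, 0, 1.6, 0, 0, 0, 0, 1, 0, 2, 0, 0, 0, 0, 1, 0, 2, 0, 0, 0, 0, 1, 0, 2, 0, 0, 0, 0, 1, 0, 2, 0, 0, 0, 0, 1, 0, 2, 0, 0, 0, 0])

```text
time_s: 5.42
position: [547.8, -80.3, 38.4]
tcp_rot: [-90.0, 0.1, -166.3]
contact_force: [1.1, 1.3, 12.8]
opening: 0.7
```

```bash
python3 - <<'E'
from h import *
c=camera("scene"); cv2.imwrite("pics/s3.png",cv2.resize(c["image"][80:280,160:400],None,fx=3,fy=3))
c=camera("top"); cv2.imwrite("pics/t3.png",cv2.resize(c["image"][60:260,280:520],None,fx=3,fy=3))
print({k:v for k,v in monitor.get_state().items() if k in("time_s","position","contact_force","opening","tcp_rot")})
E
```

```text
{'time_s': 5.5167, 'position': array([547.85434817, -80.31142244,  38.43049461]), 'tcp_rot': array([-8.99592236e+01,  6.95373803e-02, -1.66254124e+02]), 'contact_force': array([ 0.59494154,  1.55621841, 13.04423874]), 'opening': 0.49109140529031947}
```

View pics/s3.png

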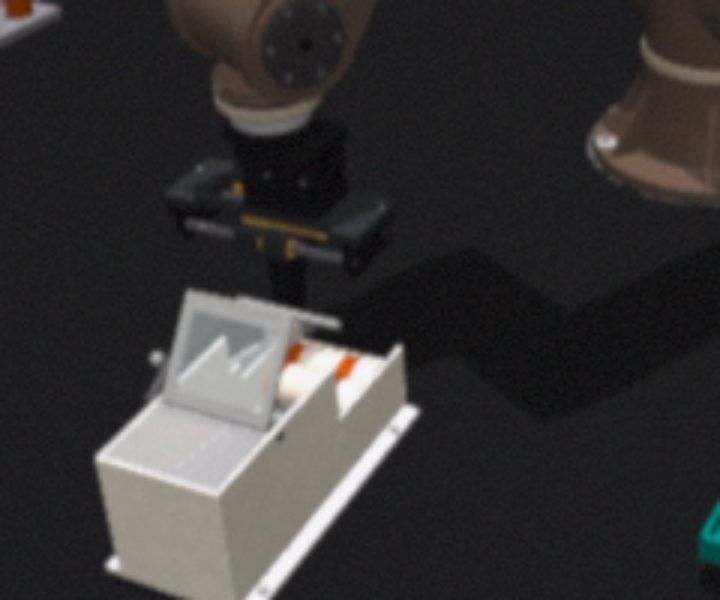

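View pics/t3.png

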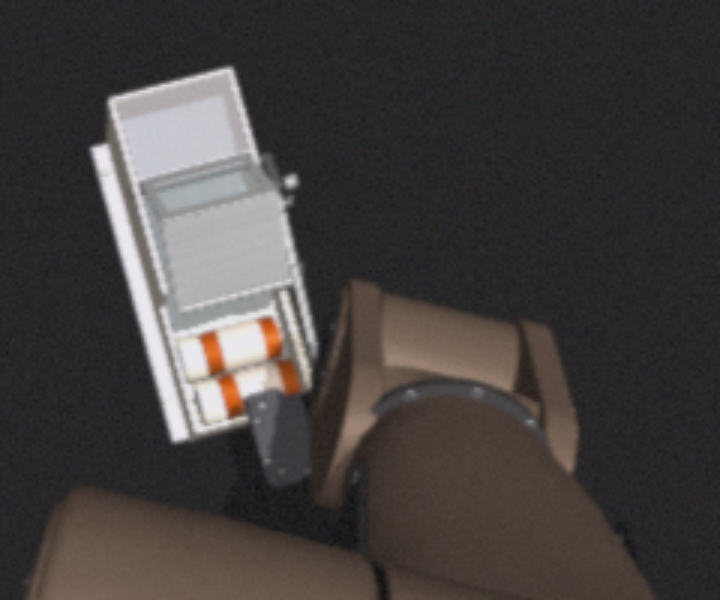

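jog_arm(commands=[1, 0, -1, 0, 0, 0, 0, 1, 0, -3, 0, 0, 0, 0, 1, 0, -5, 0, 0, 0, 0, 1, 0, -7, 0, 0, 0, 0, 1, 0, -9, 0, 0, 0, 0, 1, 0, -11, 0, 0, 0, 0, 1, 0, -13.5, 0, 0, 0, 0, 1, 0, -16, 0, 0, 0, 0, 1, 0, -18.5, 0, 0, 0, 0, 1, 0, -21, 0, 0, 0, 0])

```text
time_s: 6.35
position: [547.3, -80.2, 58.8]
tcp_rot: [-90.0, -0.0, -166.3]
contact_force: [-3.2, -1.2, 3.3]
opening: 0.6
```

jog_arm(commands=[1, 0, -2.5, 0, 0, 0, 0, 1, 0, -5, 0, 0, 0, 0, 1, 0, -7.5, 0, 0, 0, 0, 1, 0, -10, 0, 0, 0, 0, 1, 0, -12, 0, 0, 0, 0, 1, 0, -14, 0, 0, 0, 0, 1, 0, -16, 0, 0, 0, 0, 1, 0, -18, 0, 0, 0, 0, 1, 0, -20, 0, 0, 0, 0, 1, 0, -22, 0, 0, 0, 0])

```text
time_s: 7.18
position: [547.9, -80.2, 80.9]
tcp_rot: [-90.0, 0.1, -166.3]
contact_force: [0.5, 2.4, 2.9]
opening: 0.4
```

```bash
python3 - <<'E'
from h import *
c=camera("scene"); cv2.imwrite("pics/s4.png",cv2.resize(c["image"][80:280,160:400],None,fx=3,fy=3))
print({k:v for k,v in monitor.get_state().items() if k in("time_s","position","contact_force")})
E
```

```text
{'time_s': 7.2333, 'position': array([547.95128926, -80.21125723,  81.2186204 ]), 'contact_force': array([-1.26537094,  2.14798071,  3.81165003])}
```

View pics/s4.png

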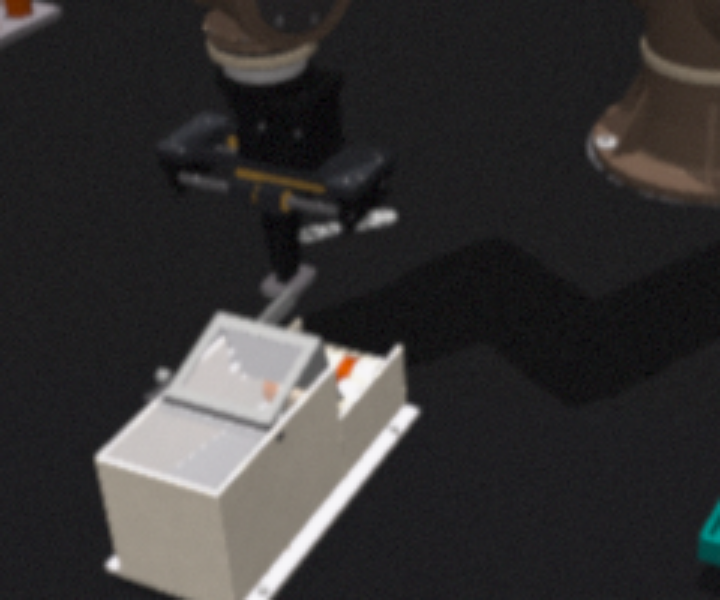

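jog_arm(commands=[1, 0, -1, 0, 0, 0, 0, 1, 0, -3, 0, 0, 0, 0, 1, 0, -5, 0, 0, 0, 0, 1, 0, -7, 0, 0, 0, 0, 1, 0, -8.5, 0, 0, 0, 0, 1, 0, -10, 0, 0, 0, 0, 1, 0, -11.5, 0, 0, 0, 0, 1, 0, -13, 0, 0, 0, 0, 1, 0, -14.5, 0, 0, 0, 0, 1, 0, -16, 0, 0, 0, 0])

```text
time_s: 8.07
position: [547.5, -80.3, 96.7]
tcp_rot: [-90.0, -0.0, -166.3]
contact_force: [2.1, 0.1, 2.8]
opening: 0.4
```

jog_arm(commands=[1, 0, -1.2, 0, 0, 0, 0, 1, 0, -2.4, 0, 0, 0, 0, 1, 0, -3.6, 0, 0, 0, 0, 1, 0, -4.8, 0, 0, 0, 0, 1, 0, -6, 0, 0, 0, 0, 1, 0, -7.2, 0, 0, 0, 0, 1, 0, -8.4, 0, 0, 0, 0, 1, 0, -9.6, 0, 0, 0, 0, 1, 0, -10.8, 0, 0, 0, 0, 1, 0, -12, 0, 0, 0, 0])

```text
time_s: 8.9
position: [547.0, -80.2, 108.4]
tcp_rot: [-90.0, -0.1, -166.3]
contact_force: [-0.4, -0.6, -0.7]
opening: 0.6
```

```bash
python3 - <<'E'
from h import *
c=camera("scene"); cv2.imwrite("pics/s5.png",cv2.resize(c["image"][80:280,160:400],None,fx=3,fy=3))
print({k:v for k,v in monitor.get_state().items() if k in("time_s","position","contact_force")})
E
```

```text
{'time_s': 8.95, 'position': array([547.13646074, -80.23443131, 108.6943726 ]), 'contact_force': array([1.02371127, 0.34480144, 0.14995891])}
```

View pics/s5.png

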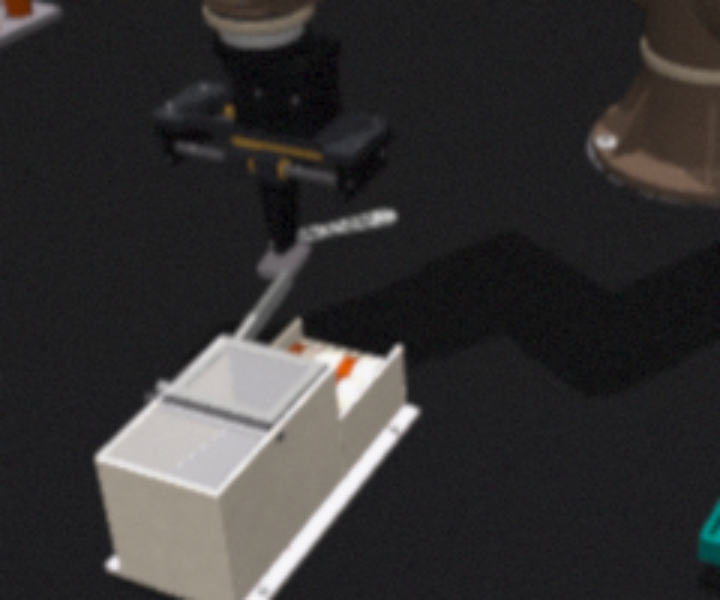

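Lid shut, force zero. Now I lift clear and back away toward the robot's right (world −y, tool +z).

jog_arm(commands=[1, 0, -4, 0, 0, 0, 0, 1, 0, -14, 0, 0, 0, 0, 1, 0, -28, 0, 0, 0, 0, 1, 0, -44, 0, 0, 0, 0, 1, 0, -60, 10, 0, 0, 0, 1, 0, -74, 30, 0, 0, 0, 1, 0, -84, 58, 0, 0, 0, 1, 0, -90, 90, 0, 0, 0, 1, 0, -90, 122, 0, 0, 0, 1, 0, -90, 150, 0, 0, 0])

```text
time_s: 9.78
position: [583.4, -227.8, 200.2]
tcp_rot: [-89.9, 0.1, -166.3]
contact_force: [0.8, 0.2, 0.3]
opening: 0.3
```

jog_arm(commands=[1, 0, 0, 15, 0, 0, 0, 1, 0, 0, 30, 0, 0, 0, 1, 0, 0, 42, 0, 0, 0, 1, 0, 0, 50, 0, 0, 0, 1, 0, 0, 50, 0, 0, 0, 1, 0, 0, 50, 0, 0, 0, 1, 0, 0, 50, 0, 0, 0, 1, 0, 0, 50, 0, 0, 0, 1, 0, 0, 50, 0, 0, 0, 1, 0, 0, 50, 0, 0, 0])

```text
time_s: 10.62
position: [595.0, -274.0, 198.8]
tcp_rot: [-90.0, 0.0, -166.2]
contact_force: [0.6, 0.2, 0.5]
opening: 0.4
```

```bash
python3 - <<'E'
from h import *
c=camera("scene"); cv2.imwrite("pics/s6.png",c["image"])
c=camera("top"); cv2.imwrite("pics/t6.png",c["image"])
for th in ("vial_front","lever_pad","pill_cup","counting_tray","tweezers"): print(th,[(np.round(r["pixel"],1),round(r["score"],2)) for r in tip_of("top",th)[:3]])
print({k:v for k,v in monitor.get_state().items() if k in("time_s","position","contact_force","dq")})
E
```

```text
vial_front [(array([362.4, 190.1]), 0.87)]
lever_pad [(array([398.7, 202.8]), 0.96)]
pill_cup [(array([250.2, 275.8]), 0.81)]
counting_tray [(array([181.8, 235.4]), 0.61)]
tweezers []
{'time_s': 10.9667, 'dq': array([-0.04903365,  0.0852615 , -0.01521184,  0.08497107,  0.07360203,
        0.01009417]), 'position': array([ 594.97117315, -274.50563963,  198.62132473]), 'contact_force': array([ 0.89664075, -0.87213235, -0.52837675])}
```

View pics/s6.png

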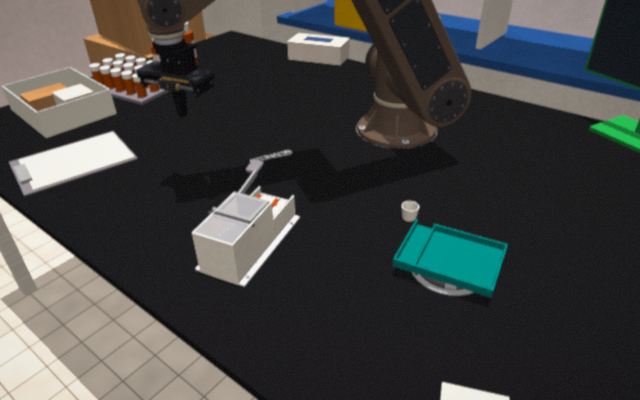

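View pics/t6.png

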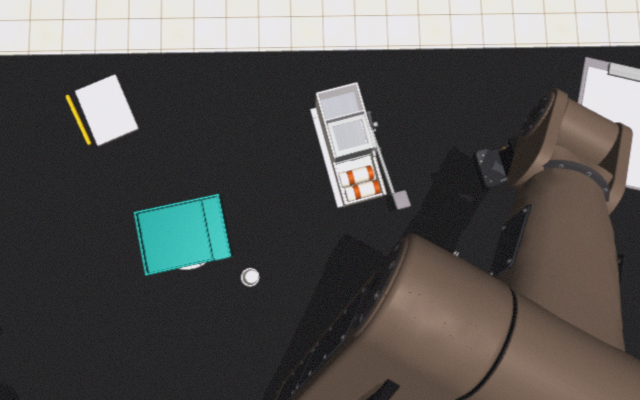

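The lid is shut, both vials lie in the trough (top view about (357,176) and (364,190)), the other items have not moved, and the arm is clear and still.

```bash
python3 -c "
from h import *
print(order.close_job())"
```

```text
the job is handed in; nothing more can be done
None
```

I pressed the lever pad straight down with the shut fingertips until it met its stop, and both vials rolled out into the front trough. The job was handed in at about 11 s.

- **Press:** at the stop the force read about 13 N with the tip 38 mm above the counter. The pictures showed the lid fully open.
- **Release:** I let the lever rise under the fingers at up to 30 mm/s, slowing to about 14 mm/s over the last stretch. About 3 N of contact still showed at 97 mm. The force had dropped to zero by 108 mm, with the lid shut in the picture.
- **Clear of the scene:** I then lifted the hand and moved it about 200 mm to the side, where it stood still with no contact force.
- **Last pictures:** the lid is shut, the lever is up and both vials lie in the trough. The pill cup, tray and tweezers look unmoved. The arm hid the tweezers in the last top view, so I could only check them in the scene view.

I did not measure the lid's closing speed. I infer a gentle close from the slow rise and the contact still showing near the top.

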